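Lower the ratchet work support and lock it down

ROBOT

A 6-joint arm with a two-finger parallel gripper is mounted at the origin on a cart in front of the work surface, level with it; the furniture and walls round the work are solid. World frame = base frame: x ahead of the robot, y to its left, z up, the work surface at z = 0. Lengths are in m, angles in rad, forces in N, time in s.
With the tool pointing down it reaches from about 0.275 to 0.725 m from the base axis. Payload 15.9 kg.
Tool frame: the origin (TCP) lies at the very end of the fingers, on their centre line; the grasp point (between the pads) lies 19 mm behind it; z points along the fingers, y is the line along which they close (so a half turn about z gives the same grasp; the last joint's range is limited). The gripper opens to 85 mm and grips with 20 to 120 N. Pads are 22 mm wide; open, the fingers measure 114 mm over their backs; the gripper's body (76 mm by 85 mm) begins 54 mm behind the grasp point. The pads swing forward as they close: fully open they stand 13 mm farther back than shut.
Start: joints at [-1.216, 0.213, -0.034, 1.323, 0, 1.571], TCP at [0.174, -0.469, 0.231] pointing down, gripper open.
Joint ranges: [-2.98, 2.98], [-0.74, 1.72], [-1.14, 1.35], [-2.1, 2.04], [-1.57, 1.44], [-3.14, 3.14]. Speed limits (rad/s): [1.89, 1.89, 2.39, 2.57, 3.14, 3.14].

INTERFACE

Orientations are given as a unit quaternion [w, x, y, z].
In Python, from station import get_obs, get_image, finish_job gives the robot as it stands.
- The arm moves only by the tool drive_tool, never from a script. Its argument "steps" is a list of rows, each an object of numbers: "x", "y", "z": the shift along the tool's x, y, z in cm; "roll": the turn about the tool's z in degrees; "gripper": the opening, from 0 (shut) to 1 (fully open). In form: [{"x": .., "y": .., "z": .., "roll": .., "gripper": ..}, ...]. A call has exactly 5 rows; each row is the pose to reach, as a shift and turn from the pose commanded when the call began, along the tool's axes at that moment; what a row does not reach only later rows make up. A row lasts 1/10 s, in which the tool goes at most 50 mm and 8.59 degrees, less where a joint would pass 70% of its speed; a pose out of reach is approached as far as the arm can. A call with a gripper value outside its range is refused whole. The fingers move at their own pace and stop on an object; "grip_force" is the grip in N (left out, the last holds). Time passes only in rows, so rows that repeat a pose let the fingers close, or fill a call up. It gives the time, the measured TCP pose, the force, the opening and the grip force at its end, in the units of the state.
- get_obs(): the state, without advancing time (a new reading comes with each control period).
- get_image(name): name is "scene" or "top" or "wrist"; returns a dict with "frame" (400x640x3 uint8, red, green, blue), "depth" (400x640 float32, m along the optical axis (not along the pixel's ray), 0 where there is no reading), "mtx" (3x3 intrinsics, pixels), "xyz" and "rotation" of the camera in the world. Camera axes: x right, y down, z forward; pixel columns grow to the right and rows downward; lengths in m; the calibration is good to about 2 mm. A picture is of the moment at which its call begins.
- finish_job(): hands the job in; it is judged then, once.
The state is a dict: "clock": time; "joints": joint angles; "dq": joint speeds; "effort": joint torques, N m; "eef_pos": TCP position; "ee_rot": TCP orientation; "ft_force": force on the tool from outside, world axes, zero at the start; "moment": the same for the moment, N m; "opening": opening from 0.0 (shut) to 1.0 (fully open); "grip_force": force on a finger pad.
Only numpy, scipy, OpenCV 4.12 (cv2) and the standard library are available. Lean on these libraries where they do the work, as an engineer would, in place of code of your own. Each camera call takes 0.05 s, during which the arm holds its last target. There are 200 camera calls.

TASK

Lower the ratchet work support on the bench and lock it down: press down the tail of its rocker pawl until the pawl stands clear of the teeth, push the raised arm down all the way onto its stop, then press the pawl's nose end down again so that it sits fully between the teeth. Only push: the arm must not be lifted above where it stood, and the loose tools and parts round about stay where they lie.

Things in the scene. Friction and masses are not known exactly. Their poses are not given: they have to be found in the camera images.
- work_support: fixed grey ratchet work support, base plate 330 x 100 x 12 mm (x = -135 to +195 mm). Origin on the bench surface straight below the arm's pivot; x axis level, from the pawl's tail to the arm's free end; y along the pivots; z up. All its parts lie along its x axis at y = 0: pawl tail at x = -113 mm, pawl nose at -3 mm, arm rest on the +x side. Two upright cheeks, 52 mm over the outsides
- pivot_axis (a point): axis of the arm's hinge, 75 mm above the bench, half-way between the cheeks; the toothed steel disc (66 mm radius over the teeth) turns about it with the arm
- rest_face (a point): centre of the top face of the rubber-faced rest at the arm's free end, where the arm is pushed down: 50 mm along the arm by 54 mm wide, 182 mm from pivot_axis along the arm and 23 mm above its centre line. At the start about 210 mm above the bench (arm sloping up 40 degrees); fully down 98 mm, face level. It swings in an upright arc about pivot_axis
- support_arm (a joint): arm angle, rad, grows as the arm goes down: 0 +- 0.035 at the start, 0.70 fully down on its stop (arm level). Stiff hinge: the arm stays where it is left; 2 to 5 N at the rest push it down. With the pawl in the teeth it moves only about 0.06 rad either way. Teeth are 0.233 rad apart; fully down, a tooth space lies under the nose
- pawl (a joint): angle of the rocker pawl, rad: 0 = nose fully down between the teeth (start), 0.30 = tail fully down on its stop, nose lifted; the nose clears the teeth from about 0.17. Stiff pivot: the pawl stays where it is left; 3 to 4 N on either end move it
- pawl_tail (a point): centre of the top face of the ribbed thumb plate at the pawl's tail, 34 mm along the support's x by 38 mm wide, 160 mm above the bench while the pawl is in the teeth; pressed down about 15 mm, to its stop, it frees the pawl. The pawl's pivot lies 48 mm from it towards +x, 125 mm above the bench
- pawl_nose (a point): centre of the top face of the matching ribbed plate over the pawl's nose, 34 x 38 mm, 160 mm above the bench with the pawl in the teeth and about 17 mm higher with the pawl free; pressing it down puts the pawl back in. The pawl's pivot lies 62 mm from it towards -x
- loose_nut: brown hexagon nut, 30 x 34 x 16 mm, beside the work support; to be left alone; origin at the centre of its underside
- loose_bolt: grey hexagon bolt, 81 mm long, lying beside the work support; to be left alone; origin at the centre of its underside
- offcut: flat pale offcut, 30 x 120 x 8 mm, lying beside the work support; to be left alone; origin at the centre of its underside
- tape: black tape roll, 92 mm across, 19 mm high; to be left alone; origin at the centre of its underside
- comb_spanner: combination spanner, 190 mm long, lying flat; to be left alone; origin at the centre of its underside
- green_driver: screwdriver with a green handle, 180 mm long; to be left alone; origin at the centre of its underside

How it is judged:
By the outcome, as a careful person would: the job done as asked, in the order asked, and still so for the second after the job is handed in, with the robot touching nothing.
It also fails if it takes over 54 s, if anything falls off the work surface, if the arm or the gripper's body presses on something with over 40 N, if the wrist force passes 120 N, or if a joint passes its speed limit or range.

## Working session

There is one attempt and no reset: what is moved stays moved. The work goes in short steps, Python scripts to look and compute and a tool call to move; the robot and the scene stay as the last step left them, time stands still between calls to the robot, and variables do not carry over. Pictures are saved under pics/ and viewed, at most 10 in all, crops included, and the job is handed in when it is done.

Besides the shell and the picture viewer there is one more tool, called after "Request:" by a JSON object that holds its "api" and its "payload". drive_tool: Moves the arm, as the interface text tells. Its arguments: {"type":"object","properties":{"steps":{"type":"array","items":{"type":"object","properties":{"x":{"type":"number"},"y":{"type":"number"},"z":{"type":"number"},"roll":{"type":"number"},"gripper":{"type":"number"}}}},"grip_force":{"type":"number"}},"required":["steps"]}

```bash
mkdir -p pics; cat > h.py <<'E'
import numpy as np, cv2
from station import get_obs, get_image, finish_job
def cloud(im):
    d=im["depth"]; K=im["mtx"]; v,u=np.mgrid[:d.shape[0],:d.shape[1]]
    p=np.dstack([(u-K[0,2])/K[0,0]*d,(v-K[1,2])/K[1,1]*d,d])
    P=p@np.array(im["rotation"]).T+np.array(im["xyz"]); P[d==0]=np.nan
    return P
E
python3 - <<'E'
from h import *
o=get_obs();print(o)
a=[]
for n in("scene","top"):
    im=get_image(n); np.savez(n+"0.npz",**im); print(n,im["xyz"],im["rotation"]); a.append(im["frame"])
    cv2.imwrite(f"pics/{n}0.png",im["frame"][...,::-1])
E
```

```text
{'clock': 0.0, 'joints': array([-1.21601011e+00,  2.13368607e-01, -3.50246639e-02,  1.32352226e+00,
        1.21424414e-05,  1.57080938e+00]), 'dq': array([-6.29399033e-04, -4.07606047e-05, -7.97698819e-04, -8.81207019e-04,
       -2.04417436e-04,  1.74291548e-04]), 'effort': array([ 4.43708355e-03, -6.86176872e+01,  4.87106502e+01,  1.75781117e-02,
        1.54475297e-04, -4.92428319e-05]), 'eef_pos': array([ 0.17358216, -0.46854489,  0.23082361]), 'ee_rot': array([-5.51890834e-04,  9.84308059e-01,  1.76457736e-01, -9.27773527e-05]), 'ft_force': array([-0.02891745, -0.54552241, -0.82409142]), 'moment': array([ 0.01652427, -0.0243862 ,  0.04319778]), 'grip_force': 0.0, 'opening': 0.997887893403467}
scene [0.05580405 0.65301705 0.70031451] [ 0.14191984 -0.27609098  0.83535763 -0.45366305]
top [ 0.311382   -0.00211389  1.27232091] [ 0.06410871 -0.70307559  0.70449269 -0.07255914]
```

View pics/scene0.png

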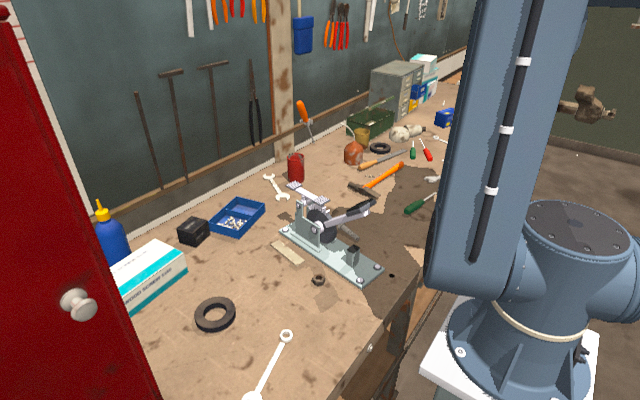

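View pics/top0.png

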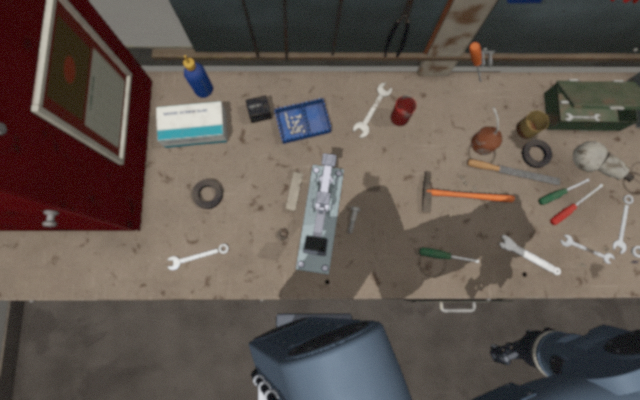

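The scene view shows the support at about (330,235), with its black rest at (360,205) and the pawl plates at (305,190). In the top view the base plate runs from (325,165) to (315,270), the black rest is at (316,243) and the tail plate at (330,158), so the arm's free end points towards the robot. Next I'll measure with depth.

```bash
python3 - <<'E'
s=open('h.py').read().replace('np.array(im["rotation"]).T','R(im["rotation"]).T').replace('def cloud','from scipy.spatial.transform import Rotation\ndef R(q): return Rotation.from_quat(np.roll(q,-1)).as_matrix()\ndef cloud')
open('h.py','w').write(s)
E
python3 - <<'E'
from h import *
im=dict(np.load("top0.npz")); P=cloud(im); f=im["frame"].astype(int)
print("bench z",np.nanmedian(P[200:220,240:270,2]))
sub=np.zeros(f.shape[:2],bool); sub[140:280,285:350]=1
z=P[...,2]
# base plate
m=sub&(z>.005)&(z<.02)
n,l,st,c=cv2.connectedComponentsWithStats(m.astype(np.uint8))
print(st[1:][st[1:,4]>60])
pl=P[m&(f.min(2)>90)]
mm=sub&(z>.03)
for lo in np.arange(.04,.26,.02):
    q=P[sub&(z>lo)&(z<lo+.02)]
    if len(q): print(round(lo,2),len(q),q.min(0).round(3),q.max(0).round(3),q.mean(0).round(3))
print("base rect",cv2.minAreaRect(pl[:,:2].astype(np.float32)),len(pl))
# grid of heights along rows
for r in range(146,276,5):
    print(r,[(int(1000*z[r,c])) for c in range(292,348,4)])
E
```

```text
bench z 0.0006563971044504235
[[ 296  165   48  110 2006]
 [ 286  171   17   39  333]]
0.04 10 [ 0.518 -0.056  0.042] [0.61  0.001 0.06 ] [ 0.555 -0.02   0.051]
0.06 13 [ 0.517 -0.057  0.065] [0.588 0.004 0.079] [ 0.536 -0.025  0.074]
0.08 166 [ 0.517 -0.057  0.08 ] [0.608 0.004 0.1  ] [ 0.545 -0.027  0.089]
0.1 52 [ 0.494 -0.059  0.102] [ 0.592 -0.01   0.12 ] [ 0.512 -0.022  0.114]
0.12 188 [ 0.468 -0.064  0.12 ] [ 0.615 -0.004  0.14 ] [ 0.544 -0.027  0.132]
0.14 410 [ 0.447 -0.063  0.14 ] [ 0.666 -0.002  0.16 ] [ 0.574 -0.031  0.156]
0.16 234 [ 0.431 -0.063  0.16 ] [0.665 0.001 0.177] [ 0.554 -0.029  0.163]
0.18 66 [ 0.405 -0.036  0.188] [0.432 0.022 0.2  ] [ 0.425 -0.009  0.196]
0.2 256 [ 0.378 -0.035  0.2  ] [0.426 0.026 0.22 ] [ 0.405 -0.005  0.212]
0.22 108 [ 0.383 -0.029  0.22 ] [0.404 0.026 0.228] [ 0.392 -0.003  0.223]
base rect ((0.5430500507354736, -0.012279830873012543), (0.43042367696762085, 0.20143283903598785), 0.7244800329208374) 2471
146 [-1, -4, 1, 0, -4, -2, 1, 0, 0, -3, 0, 2, -3, 1]
151 [-2, -3, 0, 0, 0, -1, 3, 0, -1, 0, -3, 0, 1, -3]
156 [0, -2, -1, 0, 0, 0, 0, -
[... 215 characters left out ...]
, 4, 11, 135, 133, 155, 156, 10, 11, 19, -1]
181 [11, 7, 7, -2, 1, 14, 18, 13, 158, 155, 129, 134, 11, -1]
186 [7, 11, 6, -2, -3, 12, 89, 10, 155, 155, 94, 17, 11, 2]
191 [6, 7, 0, 0, 0, 15, 95, 158, 156, 9, 90, 14, 12, 4]
196 [10, 8, 4, -1, 10, 14, 90, 157, 162, 157, 87, 10, 2, -2]
201 [8, 9, -1, 2, 11, 80, 161, 162, 159, 159, 75, 10, 3, -1]
206 [10, -5, 1, 0, 11, 78, 91, 128, 129, 90, 87, 10, 0, 0]
211 [0, -1, -1, -1, 15, 15, 8, 120, 104, 47, 22, 12, 1, 3]
216 [-1, 1, 1, 2, 11, 17, 122, 125, 117, 11, 16, 10, 0, 5]
221 [0, -2, 3, 9, 14, 11, 137, 134, 14, 8, 14, 13, 4, -1]Traceback (most recent call last):
  File "<stdin>", line 18, in <module>
ValueError: cannot convert float NaN to integer
```

```bash
python3 - <<'E'
from h import *
for n in("top","scene"):
    im=dict(np.load(n+"0.npz")); P=cloud(im); z=P[...,2]; x=P[...,0]; y=P[...,1]
    reg=(x>.33)&(x<.7)&(y>-.12)&(y<.06)
    def rect(m,name):
        m=cv2.morphologyEx(m.astype(np.uint8),cv2.MORPH_OPEN,np.ones((2,2)))
        k,l,st,c=cv2.connectedComponentsWithStats(m,connectivity=8)
        if k<2: return print(name,"none")
        i=1+np.argmax(st[1:,4]); q=P[l==i]
        r=cv2.minAreaRect(q[:,:2].astype(np.float32))
        print(n,name,len(q),"rect",np.round(r[0],4),np.round(r[1],3),round(r[2],1),"z",np.median(q[:,2]).round(4),"mean",q.mean(0).round(4))
    rect(reg&(z>.006)&(z<.02),"base")
    rect(reg&(z>.15)&(z<.172)&(x>.6),"tail")
    rect(reg&(z>.15)&(z<.172)&(x>.48)&(x<.6),"nose")
    rect(reg&(z>.18)&(z<.24),"rest")
E
```

```text
top base 1950 rect [ 0.5037 -0.026 ] [0.099 0.332] 80.1 z nan mean [nan nan nan]
top tail 237 rect [ 0.6524 -0.0536] [0.028 0.114] 54.8 z nan mean [nan nan nan]
top nose 276 rect [ 0.5693 -0.0344] [0.038 0.095] 80.9 z nan mean [nan nan nan]
top rest 430 rect [ 0.4129 -0.0086] [0.069 0.065] 81.3 z 0.2139 mean [ 0.4031 -0.008   0.1949]
scene base 1948 rect [ 0.5006 -0.0186] [0.096 0.322] 81.0 z nan mean [nan nan nan]
scene tail 139 rect [ 0.7119 -0.1269] [0.055 0.309] 39.7 z nan mean [nan nan nan]
scene nose 178 rect [ 0.5833 -0.1254] [0.041 0.267] 25.2 z nan mean [nan nan nan]
scene rest 337 rect [ 0.4571 -0.1522] [0.064 0.39 ] 20.5 z nan mean [nan nan nan]
```

Base rectangle measures 332 x 99 mm, as it should. Support origin is at about (0.533, -0.031) with +x along (-0.985, 0.172). That puts the tail at (0.645, -0.051), the nose at (0.536, -0.032) and the rest at (0.411, -0.010), which matches the measured rest. Moving towards the tail now, with fingers shut and the tool turned to line up with the support.

Request:
{"api": "drive_tool", "payload": {"steps": [{"x":4.5,"y":-1.8,"z":-1,"roll":6,"gripper":0},{"x":9,"y":-3.6,"z":-2,"roll":12,"gripper":0},{"x":13.5,"y":-5.4,"z":-3,"roll":18,"gripper":0},{"x":18,"y":-7.2,"z":-3,"roll":24,"gripper":0},{"x":22.5,"y":-9,"z":-3,"roll":30,"gripper":0}]}}

```text
clock: 0.6
eef_pos: [0.3545, -0.3048, 0.2615]
ee_rot: [0.0, 0.996, -0.087, 0.0]
ft_force: [0.8, -1.2, -0.2]
opening: 0.138
grip_force: 0.0
```

```bash
cat >> h.py <<'E'
U=np.array([-.985,.172,0]); O=np.array([.5333,-.0312,0])
def sup(x,z): return O+U*x/1000+[0,0,z/1000]
def go(p):  # shift in cm in tool axes to world p; where we are in support frame
    o=get_obs(); T=R(o["ee_rot"]); e=o["eef_pos"]; d=e-O
    print("t",round(o["clock"],2),"sup mm",(np.array([d@U,d@np.array([-.172,-.985,0]),d[2]])*1000).round(1),"shift cm",(T.T@(p-e)*100).round(2),
      "yaw err",np.degrees(np.arctan2(*(T.T@(-U))[[1,0]])).round(1),"F",o["ft_force"].round(1),"open",round(o["opening"],2))
E
python3 -c "
from h import *
go(sup(-113,200))"
```

```text
t 0.6 sup mm [129.  300.2 261.5] shift cm [ 24.18 -30.04   6.15] yaw err -0.0 F [ 0.8 -1.2 -0.2] open 0.14
```

Request:
{"api": "drive_tool", "payload": {"steps": [{"x":3,"y":-3.75,"z":0,"roll":0,"gripper":0},{"x":6,"y":-7.5,"z":0,"roll":0,"gripper":0},{"x":9,"y":-11.2,"z":0,"roll":0,"gripper":0},{"x":12,"y":-15,"z":0,"roll":0,"gripper":0},{"x":15,"y":-18.8,"z":0,"roll":0,"gripper":0}]}}

```text
clock: 1.1
eef_pos: [0.534, -0.1444, 0.2611]
ee_rot: [-0.0, 0.996, -0.084, -0.0]
ft_force: [0.8, -1.2, 0.6]
opening: 0.003
grip_force: 0.0
```

Request:
{"api": "drive_tool", "payload": {"steps": [{"x":3,"y":-3.75,"z":1,"roll":0,"gripper":0},{"x":6,"y":-7.5,"z":2.5,"roll":0,"gripper":0},{"x":9.2,"y":-11.2,"z":4,"roll":0,"gripper":0},{"x":9.2,"y":-11.2,"z":5,"roll":0,"gripper":0},{"x":9.2,"y":-11.2,"z":5,"roll":0,"gripper":0}]}}

```text
clock: 1.6
eef_pos: [0.6389, -0.0743, 0.2086]
ee_rot: [-0.01, 0.998, -0.062, -0.002]
ft_force: [-0.1, -1.2, -1.2]
opening: -0.001
grip_force: 0.0
```

```bash
python3 -c "
from h import *
go(sup(-113,160))
a=get_image('wrist');b=get_image('scene')
cv2.imwrite('pics/a1.png',np.vstack([cv2.resize(a['frame'],(480,300)),cv2.resize(b['frame'][140:300,240:496],(480,300))])[...,::-1])"
```

```text
t 1.6 sup mm [-111.4   24.3  208.6] shift cm [ 0.29 -2.32  4.91] yaw err 2.8 F [-0.1 -1.2 -1.2] open -0.0
```

View pics/a1.png

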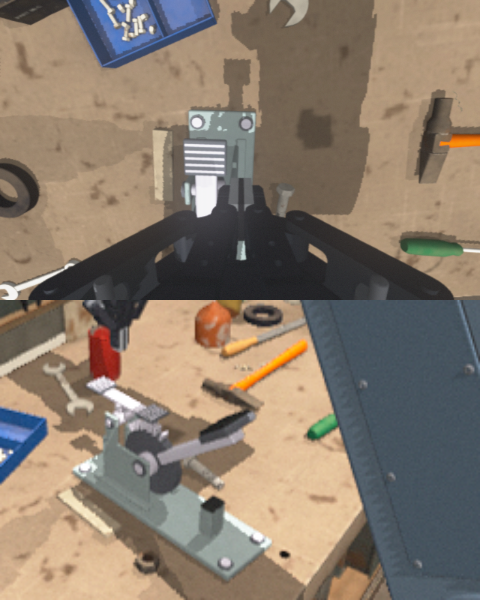

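The wrist view (top half) shows the tail plate at about (205,155), left of the fingers at (240,200). The scene crop agrees: the gripper is above the tail, about 2 cm to the robot-right side. The tool is still lagging, so I'll hold for one call and look again.

Request:
{"api": "drive_tool", "payload": {"steps": [{"x":0,"y":0,"z":0,"roll":0,"gripper":0},{"x":0,"y":0,"z":0,"roll":0,"gripper":0},{"x":0,"y":0,"z":0,"roll":0,"gripper":0},{"x":0,"y":0,"z":0,"roll":0,"gripper":0},{"x":0,"y":0,"z":0,"roll":0,"gripper":0}]}}

```text
clock: 2.2
eef_pos: [0.6393, -0.075, 0.2115]
ee_rot: [-0.01, 0.998, -0.063, 0.001]
ft_force: [-0.6, 0.1, 0.5]
opening: 0.0
grip_force: 0.0
```

```bash
python3 -c "
from h import *
go(sup(-113,160)); print(get_obs()['joints'].round(3), get_obs()['ee_rot'].round(4))
im=get_image('wrist');P=cloud(im)
z=P[...,2];m=(z>.15)&(z<.172)&(im['depth']>.1)
n,l,st,c=cv2.connectedComponentsWithStats(m.astype(np.uint8))
for i in np.argsort(-st[1:,4])[:3]+1:
  q=P[l==i]; d=q-O; s=np.c_[d@U,d@np.array([-.172,-.985,0]),d[:,2]]*1000
  print(len(q),st[i],s.min(0).round(),s.max(0).round(),np.median(s,0).round(1))
"
```

```text
t 2.2 sup mm [-112.    24.9  211.5] shift cm [ 0.22 -2.38  5.2 ] yaw err 2.7 F [-0.6  0.1  0.5] open 0.0
[-0.127  0.529  0.371  1.413  0.02   3.141] [-1.00e-02  9.98e-01 -6.28e-02  6.00e-04]
4162 [ 245  184   57  106 4162] [-133.  -27.  150.] [-53.  11. 163.] [-107.9   -7.6  159.7]
```

Joint 6 is at its end stop, so I'll roll back 90°. The wrist and scene views both put the support about 7 mm further left than the first fit, so I'm refining the frame.

Request:
{"api": "drive_tool", "payload": {"steps": [{"x":0,"y":0,"z":0,"roll":-8,"gripper":0},{"x":0,"y":-0.5,"z":0,"roll":-16,"gripper":0},{"x":0,"y":-1,"z":0,"roll":-24,"gripper":0},{"x":0,"y":-1.5,"z":0,"roll":-32,"gripper":0},{"x":0,"y":-2,"z":0,"roll":-40,"gripper":0}]}}

```text
clock: 2.75
eef_pos: [0.6419, -0.0548, 0.2117]
ee_rot: [-0.009, 0.958, 0.285, 0.004]
ft_force: [-0.0, -0.2, 0.4]
opening: 0.005
grip_force: 0.0
```

Request:
{"api": "drive_tool", "payload": {"steps": [{"x":0,"y":0,"z":0,"roll":-8,"gripper":0},{"x":0,"y":0,"z":0,"roll":-16,"gripper":0},{"x":0,"y":0,"z":0,"roll":-24,"gripper":0},{"x":0,"y":0,"z":0,"roll":-32,"gripper":0},{"x":0,"y":0,"z":0,"roll":-40,"gripper":0}]}}

```text
clock: 3.25
eef_pos: [0.6419, -0.055, 0.2117]
ee_rot: [-0.007, 0.803, 0.596, 0.007]
ft_force: [-0.1, -0.3, -1.4]
opening: -0.002
grip_force: 0.0
```

```bash
sed -i 's/^U=.*/U=np.array([-.9893,.146,0]); O=np.array([.534,-.0265,0]); V=np.array([-.146,-.9893,0])/; s/np.array(\[-.172,-.985,0\])/V/' h.py; python3 -c "
from h import *
go(sup(-113,160)); print(get_obs()['joints'].round(3), get_obs()['ee_rot'].round(4))
im=get_image('wrist');P=cloud(im); cv2.imwrite('pics/w2.png',im['frame'][...,::-1])
z=P[...,2];m=(z>.15)&(z<.172)&(im['depth']>.1)
n,l,st,c=cv2.connectedComponentsWithStats(m.astype(np.uint8))
for i in np.argsort(-st[1:,4])[:3]+1:
  q=P[l==i]; d=q-O; s=np.c_[d@U,d@V,d[:,2]]*1000
  print(len(q),st[i],s.min(0).round(),s.max(0).round(),np.median(s,0).round(1))
"
```

```text
t 3.25 sup mm [-110.9   12.5  211.7] shift cm [1.16 0.05 5.19] yaw err 81.5 F [-0.1 -0.3 -1.4] open -0.0
[-0.095  0.53   0.373  1.414  0.02   1.77 ] [-0.0074  0.8031  0.5958  0.0068]
8821 [ 134  168  221   81 8821] [-133.  -21.  150.] [ 11.  18. 163.] [-62.6  -2.3 159.6]
2263 [   0  216   67   49 2263] [ 72. -15. 150.] [106.  10. 172.] [ 88.   -2.9 160.6]
2 [ 62 226   2   2   2] [ 72.  -6. 150.] [ 73.  -5. 150.] [ 72.5  -5.4 150.1]
```

View pics/w2.png

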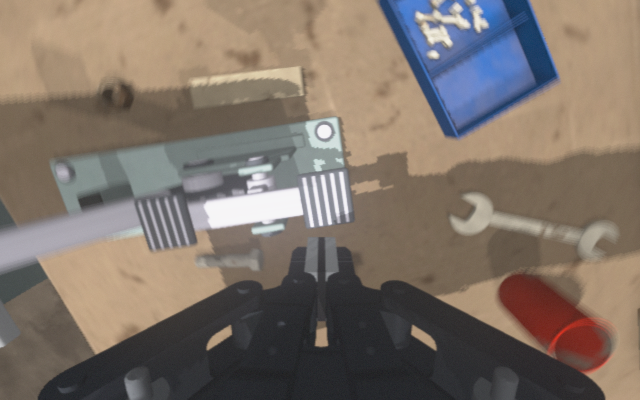

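The wrist view shows the tail plate at (327,198), the nose plate at (166,220) and the fingertips at (322,250), so the tip has to move about 13 mm towards the support. Plate ends 144 mm apart and height 160 mm both agree with the data given. Now over the tail and down to just above it.

Request:
{"api": "drive_tool", "payload": {"steps": [{"x":0.7,"y":0.4,"z":0,"roll":-4,"gripper":0},{"x":1.3,"y":0.7,"z":0,"roll":-8,"gripper":0},{"x":1.3,"y":0.7,"z":2,"roll":-8,"gripper":0},{"x":1.3,"y":0.7,"z":4,"roll":-8,"gripper":0},{"x":1.3,"y":0.7,"z":4.5,"roll":-8,"gripper":0}]}}

```text
clock: 3.8
eef_pos: [0.6515, -0.0436, 0.1648]
ee_rot: [-0.008, 0.762, 0.647, 0.006]
ft_force: [-0.3, 0.7, -0.7]
opening: 0.002
grip_force: 0.0
```

```bash
sed -i 's/O=np.array(\[[^]]*\])/O=np.array([.5372,-.0254,0])/' h.py; python3 -c "
from h import *
go(sup(-116,160)); print(get_obs()['joints'].round(3), get_obs()['ee_rot'].round(4))"
```

```text
t 3.8 sup mm [-115.7    1.4  164.8] shift cm [0.13 0.03 0.48] yaw err 89.1 F [-0.3  0.7 -0.7] open 0.0
[-0.077  0.557  0.3    1.316  0.02   1.657] [-0.008   0.7622  0.6473  0.0062]
```

Request:
{"api": "drive_tool", "payload": {"steps": [{"x":0,"y":0,"z":0.5,"roll":0,"gripper":0},{"x":0,"y":0.1,"z":0.8,"roll":0,"gripper":0},{"x":0,"y":0.3,"z":1.1,"roll":0,"gripper":0},{"x":0,"y":0.4,"z":1.4,"roll":0,"gripper":0},{"x":0,"y":0.5,"z":1.6,"roll":0,"gripper":0}]}}

```text
clock: 4.3
eef_pos: [0.6584, -0.0445, 0.1515]
ee_rot: [-0.006, 0.762, 0.648, 0.008]
ft_force: [3.0, -2.3, 6.1]
opening: -0.001
grip_force: 2.9
```

Request:
{"api": "drive_tool", "payload": {"steps": [{"x":0,"y":0,"z":0.2,"roll":0,"gripper":0},{"x":0,"y":0,"z":0.4,"roll":0,"gripper":0},{"x":0,"y":0,"z":0.5,"roll":0,"gripper":0},{"x":0,"y":0,"z":0.5,"roll":0,"gripper":0},{"x":0,"y":0,"z":0.5,"roll":0,"gripper":0}]}}

```text
clock: 4.8
eef_pos: [0.659, -0.0444, 0.147]
ee_rot: [-0.006, 0.761, 0.648, 0.008]
ft_force: [6.9, -1.6, 5.5]
opening: 0.001
grip_force: 3.5
```

Request:
{"api": "drive_tool", "payload": {"steps": [{"x":0,"y":0,"z":0.2,"roll":0,"gripper":0},{"x":0,"y":0,"z":0.3,"roll":0,"gripper":0},{"x":0,"y":0,"z":0.4,"roll":0,"gripper":0},{"x":0,"y":0,"z":0.4,"roll":0,"gripper":0},{"x":0,"y":0,"z":0.4,"roll":0,"gripper":0}]}}

```text
clock: 5.3
eef_pos: [0.6597, -0.0445, 0.1444]
ee_rot: [-0.005, 0.761, 0.648, 0.009]
ft_force: [5.8, -1.0, 17.9]
opening: -0.002
grip_force: 9.5
```

```bash
python3 -c "
from h import *
go(sup(-116,145))
b=get_image('scene'); P=cloud(b)
d=P-O;sx=d@U*1000;sy=d@V*1000;z=P[...,2]*1000
m=(abs(sy)<15)&(z>140)&(z<195)&(sx>-20)&(sx<14)
A=np.c_[sx[m],z[m]]; A=A[A[:,1]>np.percentile(A[:,1],30)]
print(len(A),np.polyfit(A[:,0],A[:,1],1),np.median(A,0))
cv2.imwrite('pics/s3.png',cv2.resize(b['frame'][150:290,260:430],(680,560))[...,::-1])"
```

```text
t 5.3 sup mm [-123.9    1.   144.4] shift cm [ 0.09 -0.8  -0.06] yaw err 89.2 F [ 5.8 -1.  17.9] open -0.0
61 [1.75999561e-01 1.76606750e+02] [ -6.78338943 176.95163572]
```

View pics/s3.png

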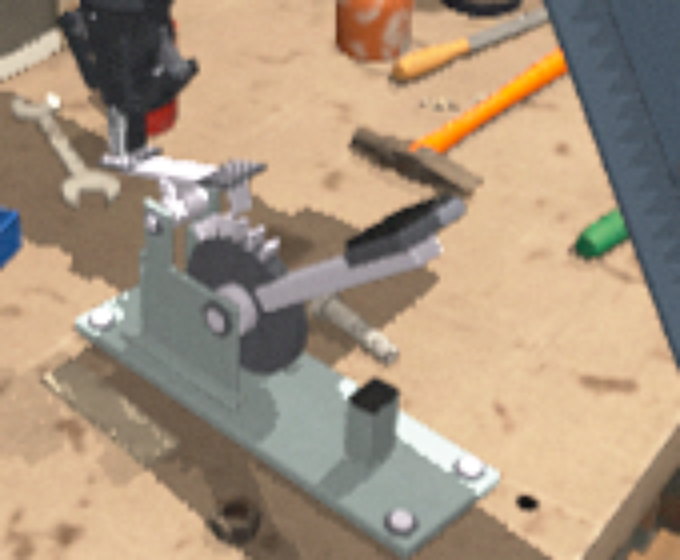

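The crop shows the gripper on the tail at (130,155) and the nose plate lifted at (240,175), clear of the teeth at (240,230). Nose height is 177 mm and the force rose to 18 N, so the tail is on its stop. Lifting off and going to the rest.

Request:
{"api": "drive_tool", "payload": {"steps": [{"x":0,"y":0,"z":-2,"roll":0,"gripper":0},{"x":0,"y":0,"z":-6,"roll":0,"gripper":0},{"x":0,"y":-1.5,"z":-11,"roll":0,"gripper":0},{"x":0,"y":-6,"z":-12,"roll":0,"gripper":0},{"x":0,"y":-10.5,"z":-12,"roll":0,"gripper":0}]}}

```text
clock: 5.85
eef_pos: [0.5544, -0.0298, 0.2644]
ee_rot: [-0.005, 0.762, 0.648, 0.009]
ft_force: [0.4, 0.7, -0.2]
opening: -0.002
grip_force: 0.0
```

Request:
{"api": "drive_tool", "payload": {"steps": [{"x":0,"y":-4.5,"z":0,"roll":0,"gripper":0},{"x":0,"y":-9,"z":0,"roll":0,"gripper":0},{"x":0,"y":-13.5,"z":0,"roll":0,"gripper":0},{"x":0,"y":-14.4,"z":0,"roll":0,"gripper":0},{"x":0,"y":-14.4,"z":0,"roll":0,"gripper":0}]}}

```text
clock: 6.35
eef_pos: [0.4107, -0.0066, 0.2629]
ee_rot: [-0.006, 0.761, 0.648, 0.008]
ft_force: [1.2, -0.4, 0.3]
opening: 0.004
grip_force: 0.0
```

```bash
python3 -c "
from h import *
go(sup(125,225)); print(get_obs()['joints'].round(3), (R(get_obs()['ee_rot'])).round(3))
b=get_image('scene'); P=cloud(b)
d=P-O;sx=d@U*1000;sy=d@V*1000;z=P[...,2]*1000
for a in(-20,):
  m=(abs(sy)<15)&(z>140)&(z<195)&(sx>-20)&(sx<14)
  A=np.c_[sx[m],z[m]]; A=A[A[:,1]>np.percentile(A[:,1],30)]
  print(len(A),np.polyfit(A[:,0],A[:,1],1),np.median(A,0))
"
```

```text
t 6.35 sup mm [ 1.279e+02 -1.000e-01  2.629e+02] shift cm [-0.09  0.29  3.79] yaw err 89.2 F [ 1.2 -0.4  0.3] open 0.0
[-0.031  0.023 -0.173  1.372  0.02   1.7  ] [[ 0.159  0.987  0.004]
 [ 0.987 -0.159  0.02 ]
 [ 0.02   0.    -1.   ]]
58 [  0.23318353 176.49821435] [ -5.34838016 177.17324226]
```

Pawl is still free (nose at 177 mm). Descending onto the rest and then following its arc.

Request:
{"api": "drive_tool", "payload": {"steps": [{"x":0,"y":0.6,"z":2.3,"roll":0,"gripper":0},{"x":0,"y":0.6,"z":3.7,"roll":0,"gripper":0},{"x":0,"y":0.6,"z":4.4,"roll":0,"gripper":0},{"x":0,"y":0.3,"z":5.0,"roll":0,"gripper":0},{"x":0,"y":-0.1,"z":5.4,"roll":0,"gripper":0}]}}

```text
clock: 6.9
eef_pos: [0.4114, -0.0056, 0.2082]
ee_rot: [-0.007, 0.761, 0.648, 0.008]
ft_force: [3.9, -1.8, 1.6]
opening: 0.002
grip_force: 2.1
```

```bash
python3 -c "
from h import *
go(sup(133,205))"
```

```text
t 6.9 sup mm [127.4  -1.2 208.2] shift cm [-0.13 -0.56  0.32] yaw err 89.2 F [ 3.9 -1.8  1.6] open 0.0
```

Request:
{"api": "drive_tool", "payload": {"steps": [{"x":0,"y":-0.4,"z":0.4,"roll":0,"gripper":0},{"x":0,"y":-0.9,"z":1.1,"roll":0,"gripper":0},{"x":0,"y":-1.4,"z":1.8,"roll":0,"gripper":0},{"x":0,"y":-1.9,"z":2.5,"roll":0,"gripper":0},{"x":0,"y":-2.3,"z":3.2,"roll":0,"gripper":0}]}}

```text
clock: 7.4
eef_pos: [0.3873, -0.0012, 0.1762]
ee_rot: [-0.007, 0.761, 0.648, 0.007]
ft_force: [-0.6, -0.7, 5.8]
opening: 0.0
grip_force: 2.5
```

```bash
python3 -c "
from h import *
go(sup(152,177))"
```

```text
t 7.4 sup mm [151.8  -2.1 176.2] shift cm [-0.21 -0.01 -0.08] yaw err 89.2 F [-0.6 -0.7  5.8] open 0.0
```

Request:
{"api": "drive_tool", "payload": {"steps": [{"x":-0.1,"y":-0.4,"z":0.8,"roll":0,"gripper":0},{"x":-0.1,"y":-0.8,"z":1.5,"roll":0,"gripper":0},{"x":-0.1,"y":-1.2,"z":2.3,"roll":0,"gripper":0},{"x":-0.1,"y":-1.5,"z":3.0,"roll":0,"gripper":0},{"x":-0.1,"y":-1.8,"z":3.8,"roll":0,"gripper":0}]}}

```text
clock: 7.9
eef_pos: [0.3696, 0.0014, 0.138]
ee_rot: [-0.007, 0.761, 0.648, 0.007]
ft_force: [-1.2, -3.0, 5.7]
opening: -0.002
grip_force: 2.4
```

Request:
{"api": "drive_tool", "payload": {"steps": [{"x":0,"y":-0.2,"z":0.8,"roll":0,"gripper":0},{"x":0,"y":-0.4,"z":1.6,"roll":0,"gripper":0},{"x":0,"y":-0.6,"z":2.4,"roll":0,"gripper":0},{"x":0,"y":-0.8,"z":3.2,"roll":0,"gripper":0},{"x":0,"y":-0.9,"z":4.0,"roll":0,"gripper":0}]}}

```text
clock: 8.4
eef_pos: [0.3609, 0.0036, 0.0978]
ee_rot: [-0.007, 0.761, 0.648, 0.007]
ft_force: [-1.4, -3.2, 12.5]
opening: -0.002
grip_force: 6.9
```

Request:
{"api": "drive_tool", "payload": {"steps": [{"x":0,"y":0,"z":0.1,"roll":0,"gripper":0},{"x":0,"y":0,"z":0.2,"roll":0,"gripper":0},{"x":0,"y":0,"z":0.3,"roll":0,"gripper":0},{"x":0,"y":0,"z":0.4,"roll":0,"gripper":0},{"x":0,"y":0,"z":0.4,"roll":0,"gripper":0}]}}

```text
clock: 8.9
eef_pos: [0.3613, 0.0036, 0.0962]
ee_rot: [-0.006, 0.761, 0.648, 0.008]
ft_force: [-28.1, -4.6, 75.5]
opening: -0.002
grip_force: 37.7
```

```bash
python3 -c "
from h import *
go(sup(179,98))"
```

```text
t 8.9 sup mm [178.3  -3.   96.2] shift cm [-0.3  -0.07 -0.18] yaw err 89.2 F [-28.1  -4.6  75.5] open -0.0
```

Force rose to 75 N at 96 mm, so the arm is on its stop. Lifting off straight up, then over to the nose.

Request:
{"api": "drive_tool", "payload": {"steps": [{"x":0,"y":0,"z":-1,"roll":0,"gripper":0},{"x":0,"y":0,"z":-5,"roll":0,"gripper":0},{"x":0,"y":0,"z":-10,"roll":0,"gripper":0},{"x":-0.3,"y":1,"z":-14,"roll":0,"gripper":0},{"x":-0.3,"y":5,"z":-15,"roll":0,"gripper":0}]}}

```text
clock: 9.4
eef_pos: [0.4102, -0.01, 0.2484]
ee_rot: [-0.005, 0.761, 0.648, 0.01]
ft_force: [1.3, 0.3, -0.6]
opening: 0.002
grip_force: 0.0
```

Request:
{"api": "drive_tool", "payload": {"steps": [{"x":0,"y":4.5,"z":0,"roll":0,"gripper":0},{"x":0,"y":9,"z":0,"roll":0,"gripper":0},{"x":0,"y":13.5,"z":0,"roll":0,"gripper":0},{"x":0,"y":14,"z":1,"roll":0,"gripper":0},{"x":0,"y":14,"z":3,"roll":0,"gripper":0}]}}

```text
clock: 9.9
eef_pos: [0.5496, -0.0319, 0.2129]
ee_rot: [-0.007, 0.761, 0.648, 0.008]
ft_force: [-0.7, 0.6, 0.1]
opening: -0.002
grip_force: 0.0
```

```bash
python3 -c "
from h import *
go(sup(-10,190))
b=get_image('scene'); P=cloud(b)
d=P-O;sx=d@U*1000;sy=d@V*1000;z=P[...,2]*1000
for lo,hi in((-30,14),(150,210)):
  m=(abs(sy)<15)&(z>80)&(z<187)&(sx>lo)&(sx<hi)
  A=np.c_[sx[m],z[m]]; print(len(A),np.median(A,0),np.percentile(A[:,1],[10,90]))
cv2.imwrite('pics/s4.png',cv2.resize(b['frame'][150:290,260:430],(680,560))[...,::-1])"
```

```text
t 9.9 sup mm [-13.2   4.7 212.9] shift cm [ 0.42 -0.32  2.3 ] yaw err 89.2 F [-0.7  0.6  0.1] open -0.0
291 [ -4.09426023 126.54130912] [ 92.750681   177.52774869]
166 [187.85414592  96.50391172] [94.55900479 97.86771426]
```

View pics/s4.png

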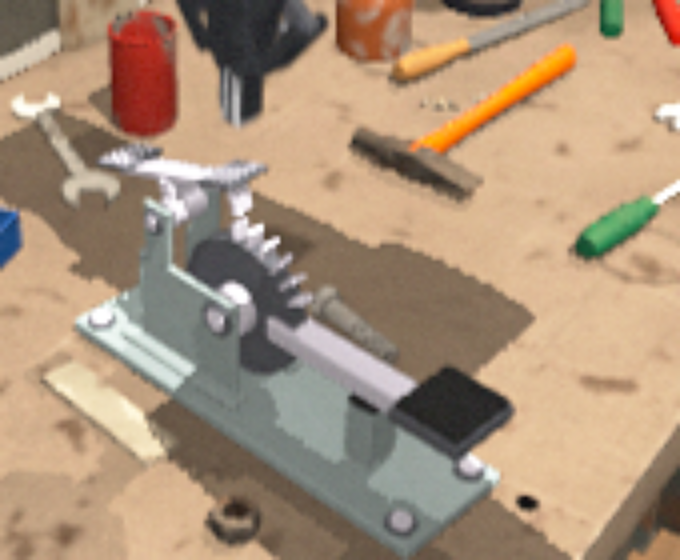

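The crop shows the arm level with its black rest at (455,405), face height 96.5 mm, so it is down on the stop. The nose plate at (235,170) is still up and the gripper is above it at (240,110). Pressing the nose now.

Request:
{"api": "drive_tool", "payload": {"steps": [{"x":0.4,"y":-0.1,"z":1.8,"roll":0,"gripper":0},{"x":0.4,"y":-0.1,"z":2.8,"roll":0,"gripper":0},{"x":0.4,"y":-0.3,"z":3.5,"roll":0,"gripper":0},{"x":0.4,"y":-0.5,"z":4.0,"roll":0,"gripper":0},{"x":0.4,"y":-0.8,"z":4.5,"roll":0,"gripper":0}]}}

```text
clock: 10.45
eef_pos: [0.5408, -0.0258, 0.1694]
ee_rot: [-0.007, 0.761, 0.648, 0.008]
ft_force: [-1.8, 0.6, 3.2]
opening: 0.0
grip_force: 1.7
```

Request:
{"api": "drive_tool", "payload": {"steps": [{"x":0,"y":-0.1,"z":0.4,"roll":0,"gripper":0},{"x":0,"y":-0.3,"z":0.7,"roll":0,"gripper":0},{"x":0,"y":-0.3,"z":0.9,"roll":0,"gripper":0},{"x":0,"y":-0.3,"z":1.1,"roll":0,"gripper":0},{"x":0,"y":-0.3,"z":1.1,"roll":0,"gripper":0}]}}

```text
clock: 10.95
eef_pos: [0.5377, -0.0252, 0.1594]
ee_rot: [-0.007, 0.761, 0.648, 0.007]
ft_force: [-12.9, -0.1, 23.6]
opening: -0.001
grip_force: 12.0
```

```bash
python3 -c "
from h import *
go(sup(-2,160))"
```

```text
t 10.95 sup mm [ -0.5  -0.3 159.4] shift cm [-0.03  0.15 -0.06] yaw err 89.2 F [-12.9  -0.1  23.6] open -0.0
```

Request:
{"api": "drive_tool", "payload": {"steps": [{"x":0,"y":0.1,"z":0.1,"roll":0,"gripper":0},{"x":0,"y":0.1,"z":0.2,"roll":0,"gripper":0},{"x":0,"y":0.1,"z":0.2,"roll":0,"gripper":0},{"x":0,"y":0.1,"z":0.2,"roll":0,"gripper":0},{"x":0,"y":0.1,"z":0.2,"roll":0,"gripper":0}]}}

```text
clock: 11.45
eef_pos: [0.538, -0.0251, 0.1587]
ee_rot: [-0.007, 0.761, 0.648, 0.008]
ft_force: [-27.5, 1.2, 50.5]
opening: 0.001
grip_force: 25.6
```

Request:
{"api": "drive_tool", "payload": {"steps": [{"x":0,"y":0.1,"z":-1,"roll":0,"gripper":0},{"x":0,"y":0.1,"z":-4,"roll":0,"gripper":0},{"x":0,"y":0.1,"z":-8,"roll":0,"gripper":0},{"x":0,"y":0.1,"z":-10,"roll":0,"gripper":0},{"x":0,"y":0.1,"z":-10,"roll":0,"gripper":0}]}}

```text
clock: 11.95
eef_pos: [0.5412, -0.0275, 0.2589]
ee_rot: [-0.005, 0.761, 0.648, 0.009]
ft_force: [0.8, 0.4, -1.2]
opening: -0.003
grip_force: 0.0
```

```bash
python3 -c "
from h import *
go(sup(-2,160))
b=get_image('scene'); P=cloud(b)
d=P-O;sx=d@U*1000;sy=d@V*1000;z=P[...,2]*1000
for lo,hi,a in((-20,14,145),(-130,-100,120),(160,205,80)):
  m=(abs(sy)<15)&(z>a)&(z<187)&(sx>lo)&(sx<hi)
  A=np.c_[sx[m],z[m]]; print(len(A),np.median(A,0),np.percentile(A[:,1],[10,90]),np.polyfit(A[:,0],A[:,1],1).round(3))
cv2.imwrite('pics/s5.png',cv2.resize(b['frame'][150:290,260:430],(680,560))[...,::-1])"
```

```text
t 11.95 sup mm [ -4.2   1.5 258.9] shift cm [-0.05 -0.26  9.89] yaw err 89.2 F [ 0.8  0.4 -1.2] open -0.0
76 [ -0.58346622 159.10275778] [157.55300469 160.16299675] [-9.00000e-03  1.58989e+02]
50 [-113.48217836  158.96449329] [157.84604311 160.02638735] [-3.20000e-02  1.55191e+02]
137 [183.74756931  96.43705596] [95.19779035 97.76122774] [-0.    96.568]
```

View pics/s5.png

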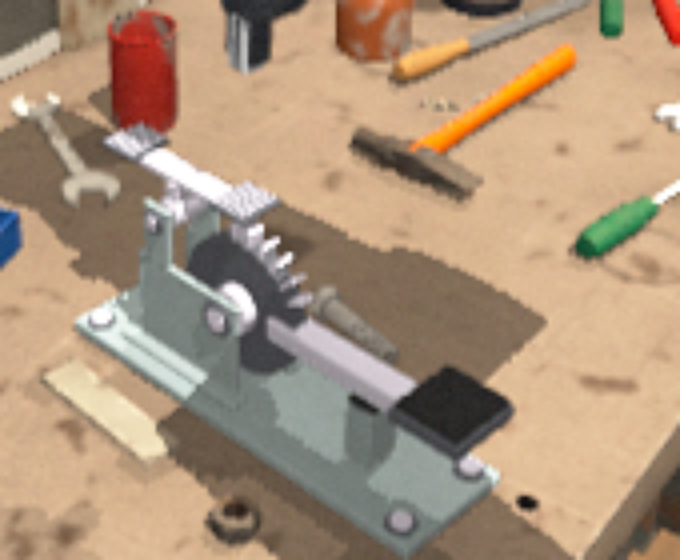

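The crop shows the arm level with its rest at (455,405). The pawl is level with its nose plate at (250,200): nose and tail both measure 159 mm and the rest face 96.5 mm and flat. The nut, bolt and offcut lie where they were, and the gripper is clear. Handing in.

```bash
python3 -c "
from h import *
print(finish_job())"
```

```text
the job is handed in; nothing more can be done
None
```

The job is handed in at about 12 s: the pawl was freed, the arm pushed down onto its stop, and the pawl pressed back fully between the teeth, with the nut, bolt and offcut seen unmoved in the last view and the robot clear of everything.

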